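Clip the lap bell onto the display stand

TASK

Hang the loose brass bell on the empty display stand: take it by the block on top of its snap hook, press the hook's sprung gate against the bar of the stand's steel loop until the bar passes inside and the gate springs shut, then let the bell hang freely and upright from the loop. The loop's height on its post is not known exactly, so feel for the bar and press gently (well under 25 N), and leave the other things as they are.

Things in the scene. Friction and masses are not known exactly. Their poses are not given: they have to be found in the camera images.
- bell: Loose brass bell, 64 mm wide, 54 high, 0.2 to 0.45 kg, standing on the bench, with a rigid steel snap hook fixed upright on its crown. Origin: centre of its underside; z up, x towards the hook's gate side. The hook lies in the plane y = 0: a 7 mm round bar; foot centre line at z 67 mm, spine centre line at x -12 up to z 102.5, then the crook to the nose. (x, z) here are mm in this frame.
- bell_grip (a point): Where to take the bell: at bell (0, 152) mm, in the black plastic grip block on top of the crook, 20 mm along x, 16 mm along y, from z 123 to z 172 mm. Take it from above, either way round.
- bell_crook (a point): Top of the crook's inside, at bell (0, 117.5) mm. Hung, the loop's bar lies here, its centre 3 mm lower, at z 114.5 mm. The crook's bar has its centre line over (-11, 113), (0, 121), (11, 113) mm.
- bell_nose (a point): Underside of the hook's rigid nose, at bell (12, 99) mm. From the nose (centre line (12, 102.5)) a straight beak, 7 mm round, leads out and slightly up to its tip (centre line (26, 108) mm), beyond the gate. A bar of 6 mm touched from above by the beak at x 24 has its centre at z 100.2 mm.
- gate (a joint): Sprung gate, a 5 mm round steel finger hinged at bell (12, 70) mm, standing up to (12, 96.5), just under the nose. 0 = shut; value = swing inwards to the spine, rad (to 1.0). About 2.5 N on its end starts it, 6 to 10 N swings it 0.7. Press with the bar's centre 1 to 3 mm lower than under the nose (z 93 to 95): it passes after about 15 mm; then lower the hook. Lower it jams, higher it meets the nose.
- stand: Empty display stand, fixed: dark wooden foot 165 x 110 x 12 mm (from 40 mm before the origin), 12 mm steel post at x +95 mm, top at 190 mm. Origin on the bench right below the middle of the loop's front bar; x from the front bar back to the post, z up. The hook goes over the front bar from the -x side with its gate facing +x, between the loop's legs.
- loop_nominal (a point): Middle of the loop's front bar as if its clamp stood mid-range, 165 mm up; the true bar is right above or below it by up to 10 mm, not measured: feel it, e.g. lower the beak onto it. Loop: level U of 6 mm steel rod, front bar along y, legs 50 mm apart (centres) running 85 mm back to a clamp block (62 wide, 20 high) on the post. The clamp is stiff and holds in gentle use.
- taken_stand: A second, like stand, with a like bell already hanging on its loop; origin and axes as for stand. To be left alone; its place is swapped with the empty one at random.
- figurine: Bystander: small trophy figure, 40 mm square foot, 94 mm high, loose. Origin: centre of its underside.
- small_cup: Bystander: small trophy cup, 44 mm square foot, 85 mm high, loose. Origin: centre of its underside.
- marble_base: Bystander: marble block 60 x 50 x 30 mm, loose. Origin: centre of its underside.
- screw_jar: Bystander: jar, 56 mm wide, 70 mm high, loose. Origin: centre of its underside.
- screwdriver: Bystander: screwdriver lying on the bench. Origin: centre of its underside.
- tape: Bystander: clear plastic ring 90 mm wide, 24 mm high, lying flat. Origin: centre of its underside.

How it is judged:
On the way, in this order (a step that is already met when the one before it is completed fails the run):
1. the bell is lifted clear of the bench (height (world z) of bell above 0.03 m), for 0.1 s.
2. the gate is pressed open (more than 0.3 rad) against the empty stand's loop (value of joint gate above 0.3 rad and contact force between bell and stand above 1 N), for 0.02 s.
3. the bar is inside the hook and the gate has sprung shut (value of joint gate below 0.08 rad and x of bell in the frame of stand between -0.01 and 0.01 m and y of bell in the frame of stand between -0.02 and 0.02 m), for 0.1 s.
At the end, for the whole second after the job is handed in: The bell hangs at rest (slower than 0.05 m/s) and upright (within 0.15 rad) from the empty stand's loop, carried by it (more than 1 N): the bell's origin within 10 mm in x and 20 mm in y of the stand's, and 34 to 66 mm above the bench; the gate is shut (under 0.08 rad) (all of step 3 and height (world z) of bell between 0.034 and 0.066 m and angle between bell's own z axis and vertical below 0.15 rad and contact force between bell and stand above 1 N and linear speed of bell below 0.05 m/s); the robot touches nothing.
It fails at once if the bell or its hook is pressed against the empty stand with more than 25 N (contact force between bell and stand above 25 N).
It fails at once if the bell is tipped by more than 0.5 rad (angle between bell's own z axis and vertical above 0.5 rad).
It fails at once if the occupied stand or its bell is pushed (more than 5 N) (contact force between taken_stand and the arm above 5 N or contact force between taken_stand and the fingers above 5 N or contact force between taken_stand and bell above 5 N).
It fails at once if a bystander is moved by more than 15 mm (distance of any of figurine, small_cup, marble_base, screw_jar, screwdriver, tape from where it was at the start of the episode above 0.015 m).
It also fails if it takes over 48 s, if anything falls off the work surface, if the arm or the gripper's body presses on something with over 40 N, if the wrist force passes 120 N, or if a joint passes its speed limit or range.

ROBOT

A 7-joint arm with a two-finger parallel gripper is mounted at the origin on the work surface. World frame = base frame: x ahead of the robot, y to its left, z up, the work surface at z = 0. Lengths are in m, angles in rad, forces in N, time in s.
With the tool pointing down it reaches from about 0.35 to 0.9 m from the base axis. Payload 8.1 kg.
Tool frame: the origin (TCP) lies midway between the tips of the shut fingers; the grasp point (between the pads) lies 19 mm behind it; z points along the fingers, x is the direction in which the jaws open and shut, and the axes are right-handed (so a half turn about z gives the same grasp; the last joint's range is limited). The gripper opens to 92 mm and grips with 3 to 60 N. Pads are 19 mm wide; open, the fingers measure 130 mm over their backs; the gripper's body (75 mm by 190 mm) begins 47 mm behind the grasp point.
Start: joints at [-1.398, 0.434, 0.025, 1.573, -0.012, 1.134, -0.075], TCP at [0.17, 0.601, 0.227] pointing down, gripper open.
Joint ranges: [-2.62, 2.62], [-0.44, 2.09], [-1.27, 1.32], [0.08, 2.57], [-1.32, 4.46], [0.12, 2], [-2.74, 2.74]. Speed limits (rad/s): [2.22, 2.22, 3.01, 3.01, 3.14, 3.14, 3.14].

INTERFACE

Orientations are given as a rotation vector (axis times angle).
In Python, from cell import arm gives the robot as it stands. The module is installed in compiled form; this text tells all that it offers.
- The arm moves only by the tool play_rows, never from a script. Its argument "motion" is a list of rows, each a list of 7 numbers: the gripper's target within -1 to 1 (fully open at 1, half-way at 0, shut at -1), then the shift along the tool's x, y, z in mm, then the turn, a rotation vector about the tool's x, y, z in rad. In form: [[claw, tx, ty, tz, ax, ay, az], ...]. A call has 1 to 10 rows; each row is the pose to reach, as a shift and turn from the pose measured when the call began, along the tool's axes at that moment; what a row does not reach only later rows make up. A row lasts 1/10 s, in which the tool goes at most 50 mm and 8.59 degrees, less where a joint would pass 70% of its speed; a pose out of reach is approached as far as the arm can. A call with a gripper value outside its range is refused whole. The fingers move at their own pace and stop on an object; "force" is the grip in N (left out, the last holds). Time passes only in rows, so rows that repeat a pose let the fingers close. It gives the time, the measured TCP pose, the force and the opening at its end, in the units of the state.
- arm.observe(): the state, without advancing time (a new reading comes with each control period).
- arm.get_image(name): name is "scene" or "top" or "wrist"; returns a dict with "img" (420x560x3 uint8, blue, green, red), "depth" (420x560 float32, m along the optical axis (not along the pixel's ray), 0 where there is no reading), "K" (3x3 intrinsics, pixels), "rvec" (rotation vector, rad) and "tvec" (3), from world to camera coordinates, as OpenCV has them. Camera axes: x right, y down, z forward; pixel columns grow to the right and rows downward; lengths in m; the calibration is good to about 2 mm. A picture is of the moment at which its call begins.
- arm.sign_off(): hands the job in, once; it reports no verdict.
Trained networks look in a picture, given as the dict that the camera call returned (one of the last four; its "shot" number tells which), for a name from the list of things; names that differ only in an ending like _2 or _b are one class to them, and where a whole thing is asked for, a point or a joint stands for the part that bears it (a point fixed in the world has none). Each returns a list of dicts, best first, with "score" (0 to 1); they miss things now and then, are a little off and sometimes report something else, mostly with a low value. They report only what shows in the picture. A call takes as long as a camera call.
- arm.look_for(picture, query): "box" ([left, top, width, height] as shares, 0 to 1, of the picture: columns of its width, rows of its height, round what is visible of it).
The state is a dict: "clock": time; "joints": joint angles; "dq": joint speeds; "joint_efforts": joint torques, N m; "position": TCP position; "ee_rot": TCP orientation; "force": force on the tool from outside, world axes, zero at the start; "ft_torque": the same for the moment, N m; "width": opening from 0.0 (shut) to 1.0 (fully open).
Only numpy, scipy, OpenCV 4.12 (cv2) and the standard library are available. Lean on these libraries where they do the work, as an engineer would, in place of code of your own. Each camera call takes 0.05 s, during which the arm holds its last target. There are 200 camera calls.

## Working session

There is one attempt and no reset: what is moved stays moved. The work goes in short steps, Python scripts to look and compute and a tool call to move; the robot and the scene stay as the last step left them, time stands still between calls to the robot, and variables do not carry over. Pictures are saved under pics/ and viewed, on a budget of 10 in all, crops included, one or two more only if the job needs it, and the job is handed in when it is done.

Besides the shell and the picture viewer there is one more tool, called after "Call:" by a JSON object that holds its "method" and its "body". play_rows: Moves the arm, as the interface text tells. Its arguments: {"type":"object","properties":{"motion":{"type":"array"},"force":{"type":"number"}},"required":["motion"]}

```bash
mkdir -p pics
cat > h.py <<'E'
import numpy as np,cv2
from cell import arm
def cloud(p):
    d=p["depth"];K=p["K"];R,_=cv2.Rodrigues(np.array(p["rvec"],float));t=np.array(p["tvec"],float).ravel()
    v,u=np.mgrid[:d.shape[0],:d.shape[1]]
    c=np.stack([(u-K[0][2])/K[0][0]*d,(v-K[1][2])/K[1][1]*d,d],-1)
    w=(c-t)@R
    w[d==0]=np.nan
    return w
E
python3 - <<'E'
from h import *
s=arm.observe();print({k:np.round(v,3).tolist() for k,v in s.items()})
ims=[]
for n in("scene","top"):
    p=arm.get_image(n);np.savez(f"{n}0.npz",**p);ims.append(p["img"])
    for q in("bell","stand","taken_stand","bell_grip","figurine","small_cup","marble_base","screw_jar","screwdriver","tape"):
        print(n,q,[(round(r["score"],2),(np.array(r["box"])*[560,420,560,420]).astype(int).tolist()) for r in arm.look_for(p,q)[:3]])
    cv2.imwrite(f"pics/{n}0.png",p["img"])
E
```

```text
{'clock': 0.0, 'joints': [-1.398, 0.435, 0.025, 1.574, -0.012, 1.134, -0.075], 'dq': [0.0, 0.0, 0.001, 0.001, 0.001, 0.002, -0.0], 'joint_efforts': [-0.001, -66.784, 0.985, -31.445, -0.06, 0.043, 0.0], 'position': [0.17, 0.601, 0.226], 'ee_rot': [2.505, 1.894, -0.002], 'force': [0.671, -0.101, -0.487], 'ft_torque': [0.005, 0.012, 0.014], 'width': 1.0}
scene bell [(0.86, [253, 194, 18, 40])]
scene stand [(0.81, [206, 235, 71, 71])]
scene taken_stand [(0.86, [308, 149, 60, 76])]
scene bell_grip [(0.66, [253, 190, 20, 47])]
scene figurine [(0.55, [282, 230, 21, 22])]
scene small_cup [(0.72, [273, 141, 15, 31]), (0.2, [310, 134, 27, 21]), (0.18, [207, 243, 66, 60])]
scene marble_base [(0.68, [171, 231, 30, 19])]
scene screw_jar [(0.85, [316, 253, 16, 29])]
scene screwdriver [(0.7, [129, 267, 29, 55])]
scene tape [(0.79, [309, 132, 27, 18]), (0.69, [251, 192, 21, 42])]
top bell []
top stand [(0.58, [319, 161, 48, 63])]
top taken_stand [(0.75, [182, 160, 47, 64])]
top bell_grip [(0.6, [342, 257, 21, 21])]
top figurine [(0.77, [272, 182, 12, 12])]
top small_cup [(0.51, [194, 274, 18, 18])]
top marble_base [(0.81, [344, 256, 18, 23])]
top screw_jar [(0.28, [269, 216, 28, 22])]
top screwdriver [(0.62, [410, 215, 16, 63])]
top tape [(0.83, [133, 250, 29, 33]), (0.66, [276, 216, 20, 22])]
```

View pics/scene0.png

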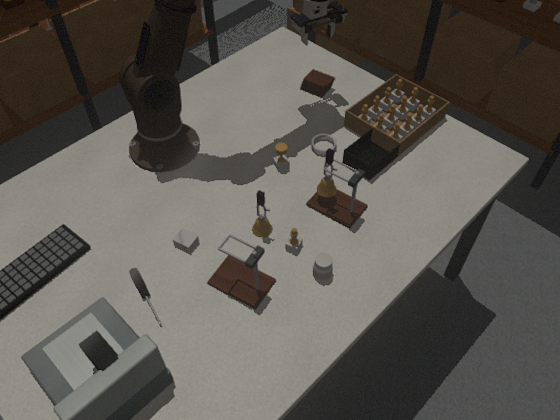

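View pics/top0.png

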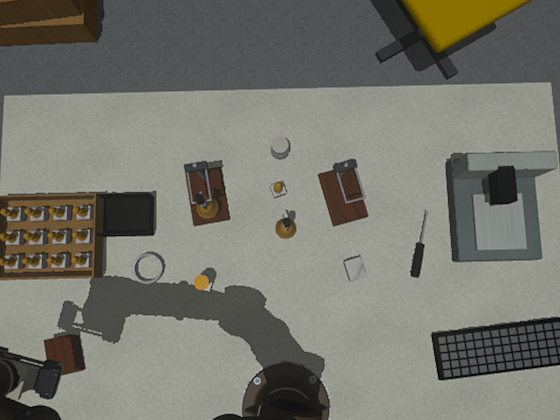

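Scene: the loose bell stands at about (262,215), with the empty stand at (245,265) and the taken stand at (340,185). In top, the bell is at (286,226), the empty stand at (343,190) and the taken one at (207,190). Next I'll measure these from depth.

```bash
cat >> h.py <<'E'
def seg(w,x0,x1,y0,y1,z0,z1):
    m=(w[...,0]>x0)&(w[...,0]<x1)&(w[...,1]>y0)&(w[...,1]<y1)&(w[...,2]>z0)&(w[...,2]<z1)
    return m
E
python3 - <<'E'
from h import *
P={n:dict(np.load(f"{n}0.npz")) for n in("scene","top")}
W={n:cloud(P[n]) for n in P}
w=W["top"]
for u,v in((286,226),(291,214),(343,193),(345,163),(278,188),(280,147),(207,205),(354,267)):print((u,v),np.round(w[v,u],3), P["top"]["img"][v,u])
for n in W:
    w=W[n];b=w[225 if n=="scene" else 226,262 if n=="scene" else 286]
    print(n,b)
    for z0,z1 in((.005,.02),(.02,.06),(.06,.075),(.075,.1),(.1,.122),(.126,.2)):
        m=seg(w,b[0]-.05,b[0]+.05,b[1]-.05,b[1]+.05,z0,z1);q=w[m]
        if len(q):print(z0,len(q),q.mean(0).round(4),q.min(0).round(3),q.max(0).round(3))
    # stand
    f=w[193,343] if n=="top" else w[285,240]
    print("f",f)
    m=seg(w,f[0]-.14,f[0]+.14,f[1]-.1,f[1]+.1,.004,.02)
    c=cv2.minAreaRect((w[m][:,:2]*1000).astype(np.float32));print("foot",m.sum(),c,cv2.boxPoints(c).round(1).tolist())
    m=seg(w,f[0]-.14,f[0]+.16,f[1]-.1,f[1]+.1,.14,.2)
    q=w[m];print("loop",len(q),np.median(q,0));print((q[np.argsort(q[:,0])]*1000).round(0)[::max(1,len(q)//40)].tolist())
a=P["top"]["img"][130:290,170:370];b=P["scene"]["img"][140:320,190:390]
cv2.imwrite("pics/zoom.png",np.hstack([cv2.resize(a,(400,360),interpolation=3),cv2.resize(b,(400,360),interpolation=3)]))
E
```

```text
(286, 226) [ 0.499 -0.012  0.172] [29 31 31]
(291, 214) [ 0.555 -0.032 -0.005] [75 80 79]
(343, 193) [ 0.584 -0.166  0.171] [127 118 117]
(345, 163) [ 0.66  -0.172  0.193] [110 105 106]
(278, 188) [0.62  0.006 0.072] [ 47 101 130]
(280, 147) [ 0.741 -0.003  0.072] [138 148 147]
(207, 205) [0.569 0.204 0.114] [49 52 54]
(354, 267) [ 0.391 -0.209  0.028] [148 152 153]
scene [ 0.52376996 -0.02314018  0.04135112]
0.005 155 [ 0.5269 -0.0272  0.01  ] [ 0.474 -0.073  0.005] [0.574 0.026 0.02 ]
0.02 181 [ 0.5203 -0.0205  0.0388] [ 0.495 -0.04   0.021] [0.54  0.007 0.06 ]
0.06 35 [ 0.514  -0.0139  0.0678] [ 0.498 -0.02   0.061] [ 0.527 -0.005  0.074]
0.075 22 [ 0.5106 -0.015   0.087 ] [ 0.495 -0.021  0.075] [ 0.525 -0.008  0.099]
0.1 27 [ 0.5213 -0.0104  0.11  ] [ 0.498 -0.019  0.102] [ 0.538 -0.001  0.12 ]
0.126 109 [ 0.5152 -0.0159  0.1553] [ 0.502 -0.024  0.127] [ 0.525 -0.004  0.178]
f [ 0.61837059 -0.20183214  0.01586197]
foot 2247 ((618.2798461914062, -201.93475341796875), (279.6503601074219, 199.64651489257812), 0.02235967479646206) [[478.3999938964844, -102.19999694824219], [478.5, -3
[... 2425 characters left out ...]
.0], [624.0, -211.0, 171.0], [628.0, -155.0, 168.0], [634.0, -153.0, 166.0], [639.0, -150.0, 168.0], [641.0, -147.0, 171.0], [643.0, -158.0, 174.0], [645.0, -163.0, 178.0], [646.0, -204.0, 170.0], [647.0, -148.0, 170.0], [648.0, -152.0, 178.0], [648.0, -150.0, 176.0], [650.0, -194.0, 164.0], [651.0, -150.0, 177.0], [652.0, -204.0, 168.0], [652.0, -195.0, 177.0], [653.0, -193.0, 175.0], [654.0, -150.0, 176.0], [655.0, -187.0, 178.0], [656.0, -155.0, 179.0], [657.0, -147.0, 175.0], [658.0, -206.0, 175.0], [659.0, -166.0, 175.0], [660.0, -198.0, 178.0], [661.0, -190.0, 174.0], [663.0, -182.0, 179.0], [665.0, -172.0, 174.0], [666.0, -177.0, 179.0], [669.0, -196.0, 176.0], [672.0, -201.0, 175.0]]
```

View pics/zoom.png

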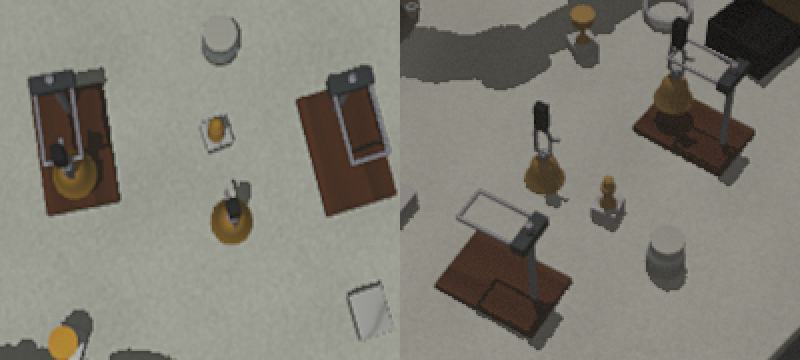

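```bash
cat >> h.py <<'E'
from scipy.spatial.transform import Rotation as Ro
def down(az): # tool x at azimuth az(rad), z down
    c,s=np.cos(az),np.sin(az);return np.array([[c,s,0],[s,-c,0],[0,0,-1.]])
def goto(pos,az):
    s=arm.observe();R=Ro.from_rotvec(s["ee_rot"]).as_matrix()
    d=R.T@(np.array(pos)-s["position"])*1000;r=Ro.from_matrix(R.T@down(az)).as_rotvec()
    print("t",s["clock"],"pos",np.round(s["position"],4),"F",np.round(s["force"],2),"w",round(float(s["width"]),3),"az",np.arctan2(R[1,0],R[0,0]).round(4),"-> row",d.round(1).tolist(),r.round(4).tolist())
E
python3 - <<'E'
from h import *
s=arm.observe();R=Ro.from_rotvec(s["ee_rot"]).as_matrix()
p=arm.get_image("wrist");Rc,_=cv2.Rodrigues(np.array(p["rvec"],float));t=np.array(p["tvec"]).ravel()
c=-Rc.T@t
print("cam in tool",R.T@(c-s["position"]),"\nopt axis tool",R.T@Rc.T[:,2],"x axis",R.T@Rc.T[:,0],"K",p["K"])
for n in("scene","top"):
    P=dict(np.load(n+"0.npz"));w=cloud(P);im=P["img"].astype(int)
    brown=(im[...,2]>im[...,0]+20)&(im[...,2]<140)
    m=seg(w,.45,.75,-.3,-.08,.004,.024)&brown
    m=cv2.morphologyEx(m.astype(np.uint8),cv2.MORPH_OPEN,np.ones((3,3)))>0
    c=cv2.minAreaRect((w[m][:,:2]*1000).astype(np.float32));print(n,m.sum(),c,w[m].mean(0))
    print(cv2.boxPoints(c).round(0).tolist())
goto((.44,-.02,.36),np.deg2rad(20))
E
```

```text
cam in tool [ 0.00128438 -0.08359359 -0.15729534] 
opt axis tool [-2.51792655e-04  3.11629115e-01  9.50203784e-01] x axis [9.99999735e-01 7.26837346e-04 2.66141958e-05] K [[348.46833384   0.         280.59511742]
 [  0.         348.46833384 210.60128464]
 [  0.           0.           1.        ]]
scene 1525 ((606.4237060546875, -188.46038818359375), (164.56381225585938, 111.0514144897461), 14.016862869262695) [ 0.6021415  -0.18996888  0.0125418 ]
[[513.0, -155.0], [540.0, -262.0], [700.0, -222.0], [673.0, -115.0]]
top 1589 ((606.2797241210938, -187.61029052734375), (162.02354431152344, 109.32514190673828), 14.019618034362793) [ 0.59965125 -0.18458484  0.01183694]
[[514.0, -154.0], [541.0, -260.0], [698.0, -221.0], [672.0, -115.0]]
t 1.15 pos [0.1702 0.6014 0.2267] F [-0.09 -0.28  0.07] w 0.996 az 1.295 -> row [-524.4, 428.8, -133.3] [-0.0, -0.0, 0.9459]
```

Call:
{"method": "play_rows", "body": {"motion": [[1,-262,214,-133,0,0,0.47],[1,-262,214,-133,0,0,0.47],[1,-262,214,-133,0,0,0.47],[1,-262,214,-133,0,0,0.6],[1,-262,214,-133,0,0,0.7],[1,-262,214,-133,0,0,0.8],[1,-262,214,-133,0,0,0.946],[1,-524,429,-133,0,0,0.946],[1,-524,429,-133,0,0,0.946],[1,-524,429,-133,0,0,0.946]]}}

```text
clock: 2.15
position: [0.3602, 0.163, 0.3573]
ee_rot: [-3.093, -0.545, -0.002]
force: [1.7, -0.3, -0.5]
width: 0.998
```

```bash
python3 -c "
from h import *
goto((.505,-.015,.30),np.deg2rad(20))"
```

```text
t 2.15 pos [0.3602 0.163  0.3573] F [ 1.73 -0.31 -0.5 ] w 0.998 az 0.349 -> row [75.1, 216.9, 57.2] [-0.001, -0.0012, -0.0]
```

Call:
{"method": "play_rows", "body": {"motion": [[1,75,217,57,0,0,0],[1,75,217,57,0,0,0],[1,75,217,57,0,0,0],[1,75,217,57,0,0,0],[1,75,217,57,0,0,0],[1,75,217,57,0,0,0],[1,75,217,57,0,0,0],[1,75,217,57,0,0,0]]}}

```text
clock: 2.95
position: [0.5046, -0.0142, 0.3003]
ee_rot: [-3.092, -0.547, -0.001]
force: [-0.1, 1.0, 0.1]
width: 0.999
```

Run:
```python
from h import *
p=arm.get_image("wrist");np.savez("wrist1.npz",**p)
cv2.imwrite("pics/wrist1.png",p["img"]);w=cloud(p)
goto((.505,-.015,.30),np.deg2rad(20))
for z0,z1 in((.005,.03),(.03,.06),(.06,.075),(.075,.098),(.1,.122),(.126,.168),(.168,.18)):
    m=seg(w,.44,.56,-.07,.05,z0,z1);q=w[m]
    if len(q):
        x=q[:,:2]-q[:,:2].mean(0);e,V=np.linalg.eigh(x.T@x);v=V[:,1]*np.sign(V[0,1])
        print(z0,len(q),q.mean(0).round(4),q.min(0).round(3),q.max(0).round(3),"az",np.degrees(np.arctan2(v[1],v[0])).round(1))
        c=cv2.minAreaRect((q[:,:2]*1000).astype(np.float32));print("   ",np.round(c[0],1),np.round(c[1],1),c[2])
```

```text
t 3.0 pos [ 0.5046 -0.0139  0.3004] F [ 0.61 -0.79  0.5 ] w 0.999 az 0.351 -> row [0.0, 1.2, 0.4] [-0.0019, -0.0016, 0.0019]
0.005 668 [ 0.5091 -0.0019  0.0145] [ 0.484 -0.041  0.005] [0.545 0.018 0.03 ] az 24.6
    [511.6  -9. ] [61.8 51.3] 25.374967575073242
0.03 596 [ 0.5102 -0.0045  0.0439] [ 0.492 -0.029  0.03 ] [0.535 0.009 0.06 ] az 21.1
    [511.6  -7.7] [42.3 32.2] 20.64788246154785
0.06 188 [ 0.5137 -0.0114  0.0676] [ 0.499 -0.02   0.061] [ 0.529 -0.005  0.075] az 14.8
    [513.8 -11.6] [29.8 13.5] 18.468486785888672
0.075 52 [ 0.5109 -0.0116  0.0866] [ 0.499 -0.017  0.075] [ 0.527 -0.006  0.098] az 16.7
    [512.7 -11.3] [29.7  3.1] 17.944671630859375
0.1 161 [ 0.5243 -0.0084  0.1096] [ 0.499 -0.019  0.101] [ 0.541 -0.002  0.119] az 17.3
    [520.1 -10.5] [43.4  6.7] 17.66255760192871
0.126 236 [ 0.511  -0.0057  0.1482] [ 0.502 -0.01   0.126] [ 0.521 -0.003  0.168] az 19.1
    [511.5  -6. ] [19.5  2. ] 19.98509979248047
0.168 407 [ 0.5136 -0.0123  0.1711] [ 0.503 -0.022  0.168] [ 0.525 -0.003  0.173] az 18.1
    [513.9 -12.4] [19.2 15.7] 19.89191436767578
```

View pics/wrist1.png

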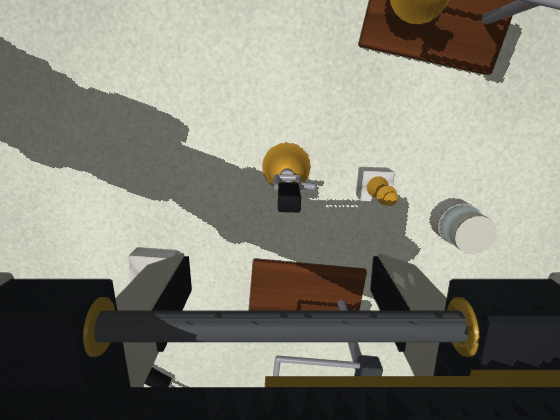

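```bash
python3 -c "
from h import *
goto((.514,-.0125,.133),.323)"
```

```text
t 3.0 pos [ 0.5046 -0.0139  0.3004] F [ 0.61 -0.79  0.5 ] w 0.999 az 0.351 -> row [9.1, 2.3, 167.4] [-0.0019, -0.0016, 0.028]
```

Call:
{"method": "play_rows", "body": {"motion": [[1,9,2.3,50,0,0,0.028],[1,9,2.3,100,0,0,0.028],[1,9,2.3,130,0,0,0.028],[1,9,2.3,155,0,0,0.028],[1,9,2.3,167,0,0,0.028],[1,9,2.3,167.4,0,0,0.028],[1,9,2.3,167.4,0,0,0.028]], "force": 40}}

```text
clock: 3.7
position: [0.5145, -0.0121, 0.1341]
ee_rot: [-3.098, -0.506, -0.004]
force: [0.5, 0.1, 0.0]
width: 1.003
```

```bash
python3 -c "
from h import *
goto((.514,-.0125,.133),.323)"
```

```text
t 3.7 pos [ 0.5145 -0.0121  0.1341] F [0.5  0.1  0.01] w 1.003 az 0.3238 -> row [-0.6, 0.2, 1.1] [-0.002, -0.0029, 0.0008]
```

Call:
{"method": "play_rows", "body": {"motion": [[-1,0,0,0,0,0,0],[-1,0,0,0,0,0,0],[-1,0,0,0,0,0,0],[-1,0,0,0,0,0,0],[-1,0,0,0,0,0,0],[-1,0,0,0,0,0,0],[-1,0,0,0,0,0,0],[-1,0,0,0,0,0,0]], "force": 45}}

```text
clock: 4.5
position: [0.5145, -0.0121, 0.1341]
ee_rot: [-3.098, -0.506, -0.004]
force: [-0.2, 0.3, -0.5]
width: 0.352
```

```bash
python3 -c "
from h import *
goto((.514,-.0125,.25),.323)"
```

```text
t 4.5 pos [ 0.5145 -0.0121  0.1341] F [-0.22  0.31 -0.48] w 0.352 az 0.3237 -> row [-0.3, -0.0, -115.9] [-0.002, -0.0028, 0.0007]
```

Call:
{"method": "play_rows", "body": {"motion": [[-1,0,0,0,0,0,0],[-1,0,0,0,0,0,0],[-1,0,0,0,0,0,0],[-1,0,0,0,0,0,0],[-1,0,0,0,0,0,0]], "force": 45}}

```text
clock: 5.0
position: [0.5144, -0.0121, 0.1339]
ee_rot: [-3.098, -0.506, -0.003]
force: [0.5, 0.3, -3.8]
width: 0.211
```

```bash
python3 -c "
from h import *
goto((.514,-.0125,.25),.244)"
```

```text
t 5.0 pos [ 0.5144 -0.0121  0.1339] F [ 0.54  0.26 -3.83] w 0.211 az 0.3238 -> row [-0.2, 0.0, -116.1] [-0.0021, -0.0024, 0.0798]
```

Call:
{"method": "play_rows", "body": {"motion": [[-1,0,0,-20,0,0,0],[-1,0,0,-50,0,0,0],[-1,0,0,-85,0,0,0.04],[-1,0,0,-110,0,0,0.08],[-1,0,0,-116,0,0,0.08],[-1,0,0,-116,0,0,0.08]]}}

```text
clock: 5.6
position: [0.5144, -0.0122, 0.25]
ee_rot: [-3.115, -0.384, -0.005]
force: [0.5, 0.4, -4.4]
width: 0.219
```

```bash
cat >> h.py <<'E'
O=np.array([.5651,-.1983]);YAW=np.deg2rad(14.0)
def st(x,y,z): # stand -> world for TCP
    c,s=np.cos(YAW),np.sin(YAW);return (O[0]+c*x-s*y,O[1]+s*x+c*y,z)
def inst(p):
    c,s=np.cos(YAW),np.sin(YAW);d=np.array(p)[:2]-O;return c*d[0]+s*d[1],-s*d[0]+c*d[1]
E
python3 -c "
from h import *
goto(st(-.085,0,.25),YAW)"
```

```text
t 5.6 pos [ 0.5144 -0.0122  0.25  ] F [ 0.53  0.35 -4.43] w 0.219 az 0.2454 -> row [-81.0, 192.7, -0.7] [-0.0025, -0.0036, 0.001]
```

Call:
{"method": "play_rows", "body": {"motion": [[-1,-20,48,0,0,0,0],[-1,-40,96,0,0,0,0],[-1,-60,144,0,0,0,0],[-1,-81,185,0,0,0,0],[-1,-81,192.7,0,0,0,0],[-1,-81,192.7,0,0,0,0],[-1,-81,192.7,0,0,0,0]]}}

```text
clock: 6.3
position: [0.4822, -0.2177, 0.2478]
ee_rot: [-3.114, -0.385, -0.002]
force: [0.4, 1.0, -3.5]
width: 0.218
```

Run:
```python
from h import *
goto(st(-.024,0,.224),YAW)
p=arm.get_image("scene");np.savez("scene2.npz",**p);q=arm.get_image("wrist");np.savez("wrist2.npz",**q)
cv2.imwrite("pics/c2.png",np.hstack([cv2.resize(p["img"][160:310,180:330],(400,400),interpolation=3),cv2.resize(q["img"],(400,400))]))
w=cloud(q)
m=seg(w,.5,.66,-.27,-.12,.15,.185);P=w[m];l=np.array([inst(a) for a in P])*1000
print(len(P));
for a,b in((-10,8),(8,70)):
    k=(l[:,0]>a)&(l[:,0]<b)
    if k.sum():print(a,k.sum(),l[k].mean(0),l[k].min(0),l[k].max(0),np.percentile(P[k,2],[10,50,90]).round(4))
```

```text
t 6.3 pos [ 0.4822 -0.2177  0.2478] F [ 0.38  0.97 -3.49] w 0.218 az 0.2461 -> row [61.1, 1.4, 23.9] [-0.0041, -0.0015, 0.0017]
5384
-10 698 [2.17046381 2.18215087] [ -0.98713203 -27.04476579] [ 7.92317108 28.4325639 ] [0.167  0.1686 0.1697]
8 1361 [39.08338522  2.15865115] [  8.05308661 -27.50545133] [69.98915431 28.87580871] [0.1672 0.1686 0.1697]
```

View pics/c2.png

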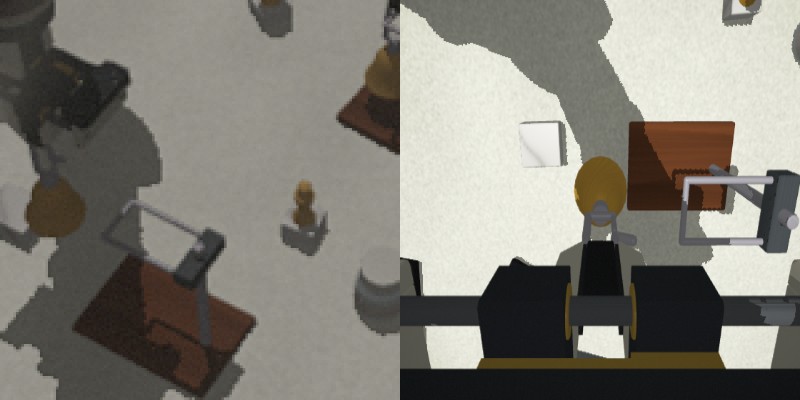

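The left pane shows the bell held upright left of the loop. In the wrist pane, the beak at (625,240) faces the front bar at (685,210), lined up in y. Next I'll refine the bar position from the wrist depth.

Run:
```python
from h import *
q=dict(np.load("wrist2.npz"));w=cloud(q)
m=seg(w,.5,.66,-.27,-.12,.16,.175);P=w[m];l=np.array([inst(a) for a in P])*1000
k=(abs(l[:,1])<18)&(l[:,0]<10);b=l[k]
print("bar",k.sum(),np.percentile(b[:,0],[0,2,50,98,100]).round(2),"slope",np.polyfit(b[:,1],b[:,0],1),"z",np.percentile(P[k,2],[2,50,98]).round(4))
for s in(-1,1):
    k=(l[:,0]>12)&(l[:,0]<65)&(s*l[:,1]>15);print("leg",s,k.sum(),np.median(l[k,1]),np.polyfit(l[k,0],l[k,1],1))
# held bell beak/hook in tcp-centred stand axes
s=arm.observe();c=np.array(inst(s["position"]))*1000
B=w[seg(w,.43,.55,-.27,-.16,.15,.3)];lb=np.array([inst(a) for a in B])*1000-c;zb=(B[:,2]-s["position"][2])*1000
for z0,z1 in((-70,-55),(-55,-40),(-40,-20),(-20,-10)):
    k=(zb>z0)&(zb<z1);
    if k.sum()>5:print(z0,k.sum(),np.percentile(lb[k],[1,50,99],axis=0).round(1).tolist())
k=(lb[:,0]>16)&(lb[:,0]<32)&(zb<-15)&(zb>-45);print("beak",k.sum(),np.percentile(lb[k],[1,50,99],axis=0).round(1).tolist(),np.percentile(zb[k],[2,50,98]))
```

```text
bar 409 [-0.99 -0.77  1.43  4.85  5.38] slope [-1.50431894e-04  1.64718915e+00] z [0.1661 0.1686 0.1701]
leg -1 563 -23.428768411868443 [ 1.16148722e-03 -2.37288414e+01]
leg 1 605 26.421860605608366 [1.74891050e-03 2.62127904e+01]
-70 588 [[-13.1, -6.9], [1.9, 2.5], [15.8, 8.0]]
-55 174 [[-13.7, 0.1], [-7.6, 2.5], [15.6, 3.9]]
-40 558 [[-13.3, -2.2], [16.2, 2.5], [30.0, 3.8]]
-20 52 [[-11.6, -0.5], [9.8, 2.6], [14.6, 5.3]]
beak 281 [[16.3, -2.7], [23.6, 1.5], [30.5, 3.7]] [-30.20321789 -25.65949911 -23.08305615]
```

```bash
sed -i 's/^O=.*/O=np.array([.5651,-.1983])+np.array([[.9703,-.2419],[.2419,.9703]])@[.002,.0015]/' h.py; python3 -c "
from h import *
goto(st(-.024,0,.218),YAW)"
```

```text
Traceback (most recent call last):
  File "h.py", line 22, in st
    c,s=np.cos(YAW),np.sin(YAW);return (O[0]+c*x-s*y,O[1]+s*x+c*y,z)
               ^^^
NameError: name 'YAW' is not defined
```

```bash
echo 'YAW=np.deg2rad(14.0)' >> h.py; python3 -c "
from h import *
print(O);goto(st(-.024,0,.218),YAW)"
```

```text
[ 0.56667775 -0.19636075]
t 6.4 pos [ 0.4827 -0.2169  0.2483] F [ 0.24  0.81 -3.33] w 0.218 az 0.248 -> row [62.4, 0.7, 30.5] [-0.0039, -0.0024, 0.0036]
```

Call:
{"method": "play_rows", "body": {"motion": [[-1,20,0.7,10,0,0,0],[-1,40,0.7,20,0,0,0],[-1,55,0.7,28,0,0,0],[-1,62.4,0.7,30.5,0,0,0],[-1,62.4,0.7,30.5,0,0,0],[-1,62.4,0.7,30.5,0,0,0]]}}

```text
clock: 7.0
position: [0.5429, -0.2026, 0.2182]
ee_rot: [-3.114, -0.388, -0.002]
force: [0.2, -1.0, -3.2]
width: 0.215
```

```bash
python3 -c "
from h import *
goto(st(-.024,0,.204),YAW)"
```

```text
t 7.0 pos [ 0.5429 -0.2026  0.2182] F [ 0.23 -0.97 -3.24] w 0.215 az 0.2476 -> row [0.6, -0.2, 14.2] [-0.0035, -0.0018, 0.0033]
```

Call:
{"method": "play_rows", "body": {"motion": [[-1,0.5,0,4,0,0,0],[-1,0.5,0,8,0,0,0],[-1,0.5,0,11,0,0,0],[-1,0.5,0,13,0,0,0],[-1,0.5,0,14,0,0,0],[-1,0.5,0,14,0,0,0]]}}

```text
clock: 7.6
position: [0.5432, -0.2024, 0.204]
ee_rot: [-3.114, -0.387, -0.002]
force: [0.3, 0.3, -3.0]
width: 0.214
```

Call:
{"method": "play_rows", "body": {"motion": [[-1,0,0,0.5,0,0,0],[-1,0,0,1,0,0,0],[-1,0,0,1.5,0,0,0],[-1,0,0,1.5,0,0,0]]}}

```text
clock: 8.0
position: [0.5433, -0.2024, 0.2025]
ee_rot: [-3.114, -0.387, -0.002]
force: [1.0, 1.7, -2.2]
width: 0.217
```

Call:
{"method": "play_rows", "body": {"motion": [[-1,0,0,0.5,0,0,0],[-1,0,0,1,0,0,0],[-1,0,0,1,0,0,0]]}}

```text
clock: 8.3
position: [0.5432, -0.2023, 0.2014]
ee_rot: [-3.114, -0.388, -0.001]
force: [0.3, 0.5, -4.6]
width: 0.217
```

Call:
{"method": "play_rows", "body": {"motion": [[-1,0,0,0.5,0,0,0],[-1,0,0,1,0,0,0],[-1,0,0,1,0,0,0]]}}

```text
clock: 8.6
position: [0.5433, -0.2024, 0.2006]
ee_rot: [-3.114, -0.387, -0.002]
force: [-0.7, -0.4, -1.4]
width: 0.217
```

Call:
{"method": "play_rows", "body": {"motion": [[-1,0,0,0.5,0,0,0],[-1,0,0,1,0,0,0],[-1,0,0,1,0,0,0]]}}

```text
clock: 8.9
position: [0.5434, -0.2025, 0.2001]
ee_rot: [-3.114, -0.387, -0.003]
force: [-3.3, 0.7, 5.6]
width: 0.217
```

Call:
{"method": "play_rows", "body": {"motion": [[-1,0,0,-3,0,0,0],[-1,0,0,-6,0,0,0],[-1,0,0,-6.8,0,0,0],[-1,0,0,-6.8,0,0,0],[-1,0,0,-6.8,0,0,0]]}}

```text
clock: 9.4
position: [0.5434, -0.2024, 0.2068]
ee_rot: [-3.114, -0.387, -0.003]
force: [0.3, 0.4, -3.3]
width: 0.213
```

```bash
python3 -c "
from h import *
goto(st(-.019,0,.2069),YAW);print(inst(arm.observe()['position']))"
```

```text
t 9.4 pos [ 0.5434 -0.2024  0.2068] F [ 0.31  0.37 -3.26] w 0.213 az 0.2476 -> row [5.1, -0.2, -0.1] [-0.0038, -0.0022, 0.0033]
(np.float64(-0.024056798890838792), np.float64(-0.00024541620822985267))
```

Call:
{"method": "play_rows", "body": {"motion": [[-1,1.5,0,0,0,0,0],[-1,3,0,0,0,0,0],[-1,4.5,0,0,0,0,0],[-1,5.5,0,0,0,0,0],[-1,6.5,0,0,0,0,0],[-1,7.5,0,0,0,0,0],[-1,8.5,0,0,0,0,0],[-1,9.5,0,0,0,0,0]]}}

```text
clock: 10.2
position: [0.5522, -0.2002, 0.2066]
ee_rot: [-3.113, -0.387, -0.001]
force: [-3.0, -0.9, -3.8]
width: 0.219
```

```bash
python3 -c "
from h import *
goto(st(-.0,0,.2069),YAW);print(inst(arm.observe()['position']))"
```

```text
t 10.2 pos [ 0.5522 -0.2002  0.2066] F [-3.01 -0.86 -3.82] w 0.219 az 0.2473 -> row [15.0, -0.1, -0.3] [-0.0041, -0.0013, 0.003]
(np.float64(-0.014986703330689653), np.float64(-0.0001808443514720098))
```

Call:
{"method": "play_rows", "body": {"motion": [[-1,1,0,-0.2,0,0,0],[-1,2,0,-0.2,0,0,0],[-1,3,0,-0.2,0,0,0],[-1,4,0,-0.2,0,0,0],[-1,5,0,-0.2,0,0,0],[-1,6,0,-0.2,0,0,0]]}}

```text
clock: 10.8
position: [0.5579, -0.1988, 0.2067]
ee_rot: [-3.114, -0.387, -0.001]
force: [-4.6, -1.5, -2.8]
width: 0.218
```

Call:
{"method": "play_rows", "body": {"motion": [[-1,1,0,-0.2,0,0,0],[-1,2,0,-0.2,0,0,0],[-1,3,0,-0.2,0,0,0]]}}

```text
clock: 11.1
position: [0.5606, -0.1982, 0.2068]
ee_rot: [-3.114, -0.386, 0.0]
force: [-4.8, -1.5, -4.8]
width: 0.216
```

```bash
python3 -c "
from h import *
goto(st(-.0,0,.2069),YAW);print(inst(arm.observe()['position']))"
```

```text
t 11.1 pos [ 0.5606 -0.1982  0.2068] F [-4.81 -1.52 -4.85] w 0.216 az 0.2469 -> row [6.4, -0.3, -0.1] [-0.0041, -0.0004, 0.0026]
(np.float64(-0.006372376087991075), np.float64(-0.00029125590890996794))
```

Call:
{"method": "play_rows", "body": {"motion": [[-1,1,0,0,0,0,0],[-1,2,0,0,0,0,0],[-1,3,0,0,0,0,0],[-1,4,0,0,0,0,0]]}}

```text
clock: 11.5
position: [0.5642, -0.1971, 0.2065]
ee_rot: [-3.113, -0.386, 0.001]
force: [-4.4, -0.9, -6.6]
width: 0.213
```

Call:
{"method": "play_rows", "body": {"motion": [[-1,1,0,0,0,0,0],[-1,2,0,0,0,0,0],[-1,2,0,0,0,0,0]]}}

```text
clock: 11.8
position: [0.5665, -0.1962, 0.2062]
ee_rot: [-3.113, -0.387, 0.001]
force: [-1.2, 0.2, -10.3]
width: 0.216
```

```bash
python3 -c "
from h import *
goto(st(-.0,0,.2069),YAW);print(inst(arm.observe()['position']))"
```

```text
t 11.8 pos [ 0.5665 -0.1962  0.2062] F [ -1.17   0.19 -10.32] w 0.216 az 0.2474 -> row [0.1, 0.2, -0.7] [-0.0046, 0.0001, 0.003]
(np.float64(-9.340212812207134e-05), np.float64(0.0002134765191384653))
```

Call:
{"method": "play_rows", "body": {"motion": [[-1,0,0,2,0,0,0],[-1,0,0,4,0,0,0],[-1,0,0,6,0,0,0],[-1,0,0,8,0,0,0],[-1,0,0,10,0,0,0],[-1,0,0,10,0,0,0]]}}

```text
clock: 12.4
position: [0.5665, -0.1961, 0.196]
ee_rot: [-3.113, -0.387, 0.001]
force: [-0.4, -0.0, -4.5]
width: 0.215
```

Run:
```python
from h import *
goto(st(-.0,0,.1869),YAW)
q=arm.get_image("wrist");p=arm.get_image("scene")
cv2.imwrite("pics/c3.png",np.hstack([cv2.resize(p["img"][190:290,190:290],(400,400),interpolation=3),cv2.resize(q["img"][80:280,180:380],(400,400))]))
```

```text
t 12.4 pos [ 0.5665 -0.1961  0.196 ] F [-0.36 -0.04 -4.5 ] w 0.215 az 0.2473 -> row [0.1, 0.3, 9.1] [-0.0047, 0.0001, 0.003]
```

View pics/c3.png

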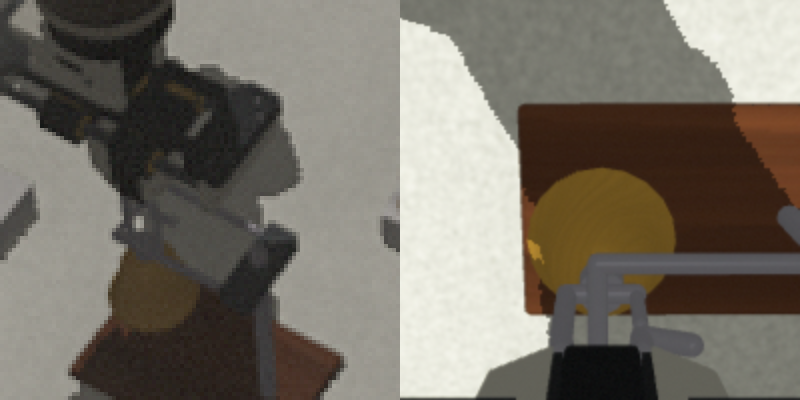

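The wrist pane shows the loop's bar (595,290) between the spine (565) and the closed gate (638), with the forces back to weight only. I'll lower the hook to seat the crook.

Call:
{"method": "play_rows", "body": {"motion": [[-1,0,0,2,0,0,0],[-1,0,0,4,0,0,0],[-1,0,0,6,0,0,0],[-1,0,0,7.5,0,0,0],[-1,0,0,8.5,0,0,0],[-1,0,0,8.5,0,0,0]]}}

```text
clock: 13.1
position: [0.5665, -0.1961, 0.1875]
ee_rot: [-3.113, -0.387, 0.001]
force: [0.1, 0.0, -3.6]
width: 0.214
```

Call:
{"method": "play_rows", "body": {"motion": [[-1,0,0,0.5,0,0,0],[-1,0,0,1,0,0,0],[-1,0,0,1,0,0,0],[-1,0,0,1,0,0,0]]}}

```text
clock: 13.5
position: [0.5666, -0.1961, 0.1867]
ee_rot: [-3.113, -0.387, 0.001]
force: [0.5, -0.7, -1.7]
width: 0.217
```

Call:
{"method": "play_rows", "body": {"motion": [[-1,0,0,0.4,0,0,0],[-1,0,0,0.4,0,0,0],[-1,0,0,0.4,0,0,0]]}}

```text
clock: 13.8
position: [0.5667, -0.1962, 0.1865]
ee_rot: [-3.113, -0.387, 0.0]
force: [-0.5, -0.4, 0.6]
width: 0.219
```

Call:
{"method": "play_rows", "body": {"motion": [[-0.5,0,0,0,0,0,0],[-0.3,0,0,0,0,0,0],[-0.2,0,0,0,0,0,0],[-0.1,0,0,0,0,0,0],[0,0,0,0,0,0,0],[0,0,0,0,0,0,0],[0,0,0,0,0,0,0],[0,0,0,0,0,0,0]]}}

```text
clock: 14.6
position: [0.5667, -0.1962, 0.1864]
ee_rot: [-3.113, -0.387, 0.001]
force: [0.2, -0.6, 0.0]
width: 0.498
```

Run:
```python
from h import *
goto(st(-.0,0,.30),YAW)
q=arm.get_image("wrist");p=arm.get_image("scene")
cv2.imwrite("pics/c4.png",np.hstack([cv2.resize(p["img"][190:290,190:290],(400,400),interpolation=3),cv2.resize(q["img"][100:300,180:380],(400,400))]))
```

```text
t 14.6 pos [ 0.5667 -0.1962  0.1864] F [ 0.17 -0.63  0.04] w 0.498 az 0.2473 -> row [0.0, -0.3, -113.6] [-0.0045, -0.0002, 0.003]
```

View pics/c4.png

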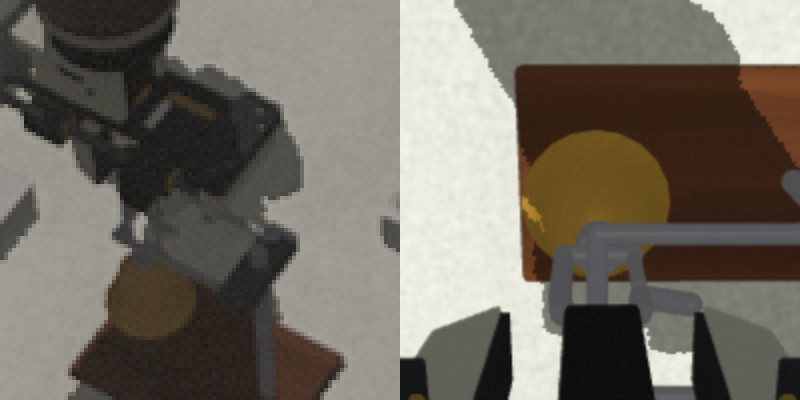

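The jaws are open and clear of the block at (605,330) on both sides, and the bell hangs with the bar inside the hook. I'll retreat straight up.

Call:
{"method": "play_rows", "body": {"motion": [[0,0,0,-10,0,0,0],[0,0,0,-30,0,0,0],[0,0,0,-60,0,0,0],[0,0,0,-95,0,0,0],[0,0,0,-115,0,0,0],[0,0,0,-115,0,0,0],[0,0,0,-115,0,0,0],[0,0,0,-115,0,0,0],[0,0,0,-115,0,0,0],[0,0,0,-115,0,0,0]]}}

```text
clock: 15.7
position: [0.5664, -0.1965, 0.3007]
ee_rot: [-3.113, -0.387, 0.003]
force: [-0.4, 0.0, 0.6]
width: 0.505
```

Call:
{"method": "play_rows", "body": {"motion": [[0,0,0,0,0,0,0],[0,0,0,0,0,0,0],[0,0,0,0,0,0,0],[0,0,0,0,0,0,0],[0,0,0,0,0,0,0],[0,0,0,0,0,0,0],[0,0,0,0,0,0,0],[0,0,0,0,0,0,0],[0,0,0,0,0,0,0],[0,0,0,0,0,0,0]]}}

```text
clock: 16.7
position: [0.5664, -0.1965, 0.3007]
ee_rot: [-3.113, -0.387, 0.003]
force: [-0.2, 0.3, -0.5]
width: 0.499
```

```bash
cat > chk.py <<'E'
from h import *
q=arm.get_image("wrist");p=arm.get_image("scene")
w=cloud(q);m=seg(w,.45,.68,-.28,-.1,.186,.24);P=w[m];l=np.array([inst(a) for a in P])*1000
k=(abs(l[:,0])<40)&(abs(l[:,1])<30);print("block top part",k.sum(),l[k].mean(0).round(2),l[k].min(0).round(1),l[k].max(0).round(1),"z max",np.percentile(P[k,2],98))
for z0,z1 in((.19,.205),(.218,.228)):
    j=k&(P[:,2]>z0)&(P[:,2]<z1)
    if j.sum():print(z0,j.sum(),np.median(l[j],0).round(2))
m=seg(w,.45,.68,-.28,-.1,.048,.1);l=np.array([inst(a) for a in w[m]])*1000
print("body",m.sum(),l.min(0).round(1),l.max(0).round(1))
print(arm.observe()["force"])
cv2.imwrite("pics/c5.png",np.hstack([cv2.resize(p["img"][180:300,190:310],(400,400),interpolation=3),cv2.resize(q["img"][60:260,180:380],(400,400))]))
E
python3 chk.py; sleep 0; python3 chk.py
```

```text
block top part 920 [2.58 3.64] [-7.9 -7.1] [12.6  8.9] z max 0.22500712461719238
0.19 138 [1.73 8.1 ]
0.218 614 [3.15 1.57]
body 1411 [-32.4 -25.5] [98.2 31.7]
[ 0.53026523 -0.02968604  0.44490002]
block top part 923 [2.59 3.62] [-7.8 -7.3] [12.7  8.7] z max 0.22494283336652282
0.19 135 [1.73 8.09]
0.218 615 [2.48 1.53]
body 1421 [-32.4 -25.2] [98.1 31.8]
[-0.0422467  -0.31732906  0.34852692]
```

View pics/c5.png

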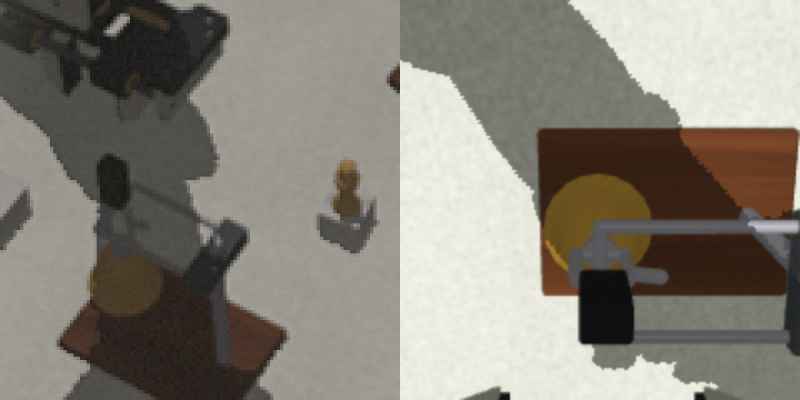

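The scene pane shows the bell hanging upright on the loop with the gripper well clear. In the wrist pane, the bar at (600,265) lies inside the hook. Repeated readings are steady, so I'm handing in.

```bash
python3 -c "
from h import *
print(arm.sign_off())"
```

```text
the job is handed in; nothing more can be done
None
```

The bell now hangs on the empty stand's loop, and I handed the job in at about 17 s of the 48 s allowed.

- **Pick-up:** I took the bell by its block and lifted it clear of the bench. It weighs about 0.4 kg.
- **Feeling for the bar:** I lowered the beak onto it and found the bar's centre at about 167 mm, which agreed with the camera depth.
- **Hooking on:** I pressed the gate on with about 5 N sideways. A brief downward force of about 7 N came as the bar passed the gate's tip. I then lowered the hook to seat the crook, let go and backed straight up.

**Last checks:**
- The pictures show the bar between the spine and the gate, with the gate looking shut. I judged that by eye and did not measure its angle.
- Depth puts the bell's underside about 53 mm above the bench, with its centre within a few mm of the loop's middle in x and y.
- Two successive readings matched, so the bell was at rest. The wrist force was about zero and the gripper was well clear.
- The block's top sits about 2.5 mm towards the post. That suggests a lean of about 0.04 rad, well under the 0.15 rad limit.
- Nothing failed. The one disagreement was the loop's middle, which the wrist camera put about 2 mm from where the stand's foot suggested; I used the wrist camera's value.
- I did not measure the bystanders or the taken stand again at the end. The arm's path stayed clear of them.

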